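Sweep the yellow caps through the gate

ROBOT

A 7-joint arm with a two-finger parallel gripper is mounted at the origin on the work surface. World frame = base frame: x ahead of the robot, y to its left, z up, the work surface at z = 0. Lengths are in m, angles in rad, forces in N, time in s.
With the tool pointing down it reaches from about 0.35 to 0.775 m from the base axis. Payload 3.1 kg.
Tool frame: the origin (TCP) lies on the centre line of the jaws, within the pads' length; the fingertips stand 19 mm ahead of it and the grasp point (between the pads) is the TCP; z points along the fingers, x is the direction in which the jaws open and shut, and the axes are right-handed (so a half turn about z gives the same grasp; the last joint's range is limited). The gripper opens to 85 mm and grips with 20 to 120 N. Pads are 22 mm wide; open, the fingers measure 114 mm over their backs; the gripper's body (76 mm by 85 mm) begins 54 mm behind the grasp point. The pads swing forward as they close: fully open they stand 13 mm farther back than shut.
Start: joints at [-1.327, 0.311, 0.014, 1.512, -0.004, 1.319, -0.027], TCP at [0.155, 0.528, 0.25] pointing down, gripper open.
Joint ranges: [-2.7, 2.7], [-0.3, 1.91], [-1.27, 1.3], [0.12, 2.57], [-1.44, 4.58], [0.2, 2.03], [-3.05, 3.05]. Speed limits (rad/s): [2.79, 2.79, 3.14, 3.14, 3.14, 3.14, 3.14].

INTERFACE

Orientations are given as a rotation vector (axis times angle).
In Python, from plant import readout, grab_frame, get_calibration, workorder, spot_in, cut_out, place_of gives the robot as it stands.
- The arm moves only by the shell command python3 -m pendant 'ROWS' [OPENING] [FORCE]. ROWS is JSON, a list of rows, each an object with "travel": the shift along the tool's x, y, z in mm, a list of three; "turn": the turn, a rotation vector about the tool's x, y, z in degrees, a list of three. In form: [{"travel": [dx, dy, dz], "turn": [ax, ay, az]}, ...]. A call has 1 to 10 rows; each row is the pose to reach, as a shift and turn from the pose measured when the call began, along the tool's axes at that moment; what a row does not reach only later rows make up. A row lasts 1/10 s, in which the tool goes at most 50 mm and 8.59 degrees, less where a joint would pass 70% of its speed; a pose out of reach is approached as far as the arm can. A call with a gripper value outside its range is refused whole. OPENING is the closure in counts, from 0 (fully open) to 255 (shut), set as the call begins (- or left out, the last holds). The fingers move at their own pace and stop on an object; FORCE is the grip in N (left out, the last holds). Time passes only in rows, so rows that repeat a pose let the fingers close. It gives the time, the measured TCP pose, the force and the opening at its end, in the units of the state.
- readout.read_state(): the state, without advancing time (a new reading comes with each control period).
- grab_frame(name): name is "side" or "top" or "wrist"; returns the picture (420x560x3 uint8, red, green, blue); there is no depth.
- get_calibration(name): a dict with "camera_matrix" (3x3 intrinsics, pixels), "extrinsics" (4x4, takes a point from world to camera coordinates). Camera axes: x right, y down, z forward; pixel columns grow to the right and rows downward; lengths in m; the calibration is good to about 2 mm. The wrist camera is an equidistant fisheye: a pixel r from the principal point sees the ray r / f radians off the axis. A picture is of the moment at which its call begins: read the wrist's pose just before it. get_calibration takes no time and is no camera call; for the wrist camera it gives the pose at the moment of the call.
- workorder.hand_in(): hands the job in, once; it reports no verdict.
Trained networks look in the newest picture that a camera, given by its name, has taken for a name from the list of things; names that differ only in an ending like _2 or _b are one class to them, and where a whole thing is asked for, a point or a joint stands for the part that bears it (a point fixed in the world has none). Each returns a list of dicts, best first, with "score" (0 to 1); they miss things now and then, are a little off and sometimes report something else, mostly with a low value. They report only what shows in the picture. A call takes as long as a camera call.
- spot_in(thing, camera): "rect" ([left, top, right, bottom] in pixels, round what is visible of it).
- cut_out(thing, camera): "mask" (420x560 bool, what is visible of it) and "rect" ([left, top, right, bottom] in pixels, round what is visible of it).
- place_of(thing, camera): "uv" ([column, row] in pixels: a listed point, or the origin of a listed thing).
The state is a dict: "time_s": time; "q": joint angles; "joint_vel": joint speeds; "tau": joint torques, N m; "eef_pos": TCP position; "orientation": TCP orientation; "force": force on the tool from outside, world axes, zero at the start; "ft_torque": the same for the moment, N m; "opening": finger opening in m.
Only numpy, scipy, OpenCV 4.12 (cv2) and the standard library are available. Lean on these libraries where they do the work, as an engineer would, in place of code of your own. Each camera call takes 0.05 s, during which the arm holds its last target.

TASK

With the fingertips, gently sweep the three yellow press-stud caps along the sorting tray and through the narrow gate, one at a time and in any order, so that all three drop into the slot behind it. Only push them: do not pinch, lift or press hard on anything, and leave the blue cap, the black cap, the steel anvil and everything around the tray where they are.

Things in the scene. Friction and masses are not known exactly. Their poses are not given: they have to be found in the camera images.
- tray: Fixed grey sorting tray, blue walls. Origin on the table under it; x points along the sweep, towards the gate; y left of that; z up; its place and heading vary. Pan floor 70 mm above the table, flat, from x=-145 to +80 mm, y=-100 to +100 mm; walls rise to 88 mm above the table. At x=+80 mm the floor ends in a sheer edge, with the gate wall (10 mm thick) just beyond it
- gate (a point): Middle of the gate, on the floor's edge: tray x=+80 mm, y=0, height 70 mm. The gate is a 38 mm wide opening (y=-19 to +19 mm) between two round red posts, 10 mm in diameter, 88 mm high. A cap pushed until its centre is beyond this edge tips over and falls into the slot by itself; the finger need not enter the gate
- slot (a point): Middle of the floor of the slot, an open pocket behind the gate: tray x=+120 mm, y=0, 4 mm above the table. Inside it is 80 mm long (tray x=80 to 160 mm) and 74 mm wide, with a black floor 66 mm below the pan floor; its walls rise to 88 mm above the table. Caps may land there any way up
- yellow_cap_1: Loose yellow plastic press-stud cap, a flat disc 28 mm in diameter and 8 mm thick, about 14 g, lying on the pan floor; origin: centre of its underside, z is its axis. It starts about 65 mm before the gate, near the middle line.
- yellow_cap_2: Loose yellow plastic press-stud cap, a flat disc 28 mm in diameter and 8 mm thick, about 14 g, lying on the pan floor; origin: centre of its underside, z is its axis. It starts farther back, left of the middle line (tray +y).
- yellow_cap_3: Loose yellow plastic press-stud cap, a flat disc 28 mm in diameter and 8 mm thick, about 14 g, lying on the pan floor; origin: centre of its underside, z is its axis. It starts farther back, right of the middle line (tray -y).
- blue_cap: Blue press-stud cap of the same size as the yellow ones (28 mm, 8 mm thick), loose on the pan floor; stays where it is. Origin: centre of its underside. It, the other odd cap and the anvil share three places at random: the two corners beside the gate and the middle of the back wall
- black_cap: Black press-stud cap of the same size as the yellow ones (28 mm, 8 mm thick), loose on the pan floor; stays where it is. Origin: centre of its underside. It, the other odd cap and the anvil share three places at random: the two corners beside the gate and the middle of the back wall
- anvil: Small loose steel setting anvil standing on the pan floor, foot 26 mm in diameter, 26 mm tall with a narrower top, about 80 g; stays where it is. Origin: centre of its underside
- tape_roll: Brown cardboard ring, 90 mm in diameter, 48 mm tall, loose on the table right of the tray; to be left alone. Origin: centre of its underside
- bottle: White bottle with blue cap, 60 mm in diameter, 110 mm tall, loose on the table right of the tray; to be left alone. Origin: centre of its underside
- punch_pliers: Steel hole-punch pliers lying on the table left of the tray, about 145 mm long, 18 mm high; to be left alone. Origin: under the pivot; x points to the jaws
- staple_box: Small closed carton 60 x 40 x 30 mm, loose on the table left of the tray; to be left alone. Origin: centre of its underside

How it is judged:
By the outcome, as a careful person would: the job done as asked, in the order asked, and still so for the second after the job is handed in, with the robot touching nothing.
It also fails if it takes over 53 s, if anything falls off the work surface, if the arm or the gripper's body presses on something with over 40 N, if the wrist force passes 120 N, or if a joint passes its speed limit or range.

## Working session

There is one attempt and no reset: what is moved stays moved. The work goes in short steps, Python scripts to look and compute and a shell command to move; the robot and the scene stay as the last step left them, time stands still between calls to the robot, and variables do not carry over. Pictures are saved under pics/ and viewed, and the job is handed in when it is done.

```bash
ls; mkdir -p pics
python3 - <<'E'
from plant import *
from plant import readout, grab_frame, get_calibration
import cv2
s=readout.read_state(); print({k:s[k] for k in ('time_s','eef_pos','orientation','force','opening')})
for n in('top','side'):
    im=grab_frame(n); cv2.imwrite(f'pics/{n}0.png',im[:,:,::-1])
    c=get_calibration(n); print(n,c)
E
```

```text
pics
{'time_s': 0.0, 'eef_pos': array([0.15486825, 0.52701951, 0.24921285]), 'orientation': array([ 2.51394864,  1.88153197, -0.00289606]), 'force': array([-0.54201008, -0.62936602,  0.45939675]), 'opening': 0.08544428894956145}
top {'camera_matrix': array([[420.04631126,   0.        , 285.63163667],
       [  0.        , 420.04631126, 213.64114675],
       [  0.        ,   0.        ,   1.        ]]), 'extrinsics': array([[ 0.00975372, -0.99994304, -0.00433336,  0.01573972],
       [-0.98192171, -0.00875852, -0.18908474,  0.53595118],
       [ 0.18903601,  0.0060993 , -0.98195121,  0.91320566],
       [ 0.        ,  0.        ,  0.        ,  1.        ]])}
side {'camera_matrix': array([[534.83658115,   0.        , 277.52732223],
       [  0.        , 534.83658115, 208.43695699],
       [  0.        ,   0.        ,   1.        ]]), 'extrinsics': array([[-0.79734243, -0.60325985,  0.01796139,  0.45170643],
       [-0.46695098,  0.5977784 , -0.65162701,  0.30177291],
       [ 0.38236348, -0.52795695, -0.75832686,  1.02632408],
       [ 0.        ,  0.        ,  0.        ,  1.        ]])}
```

View pics/top0.png

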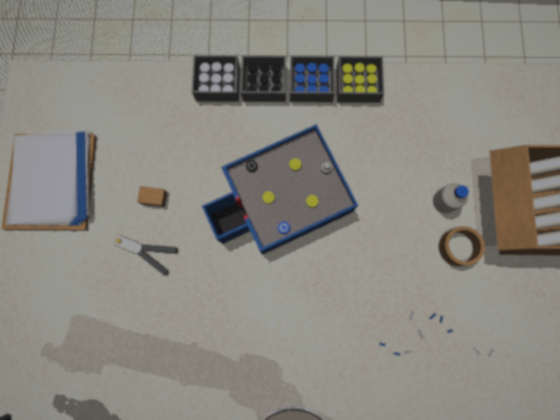

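View pics/side0.png

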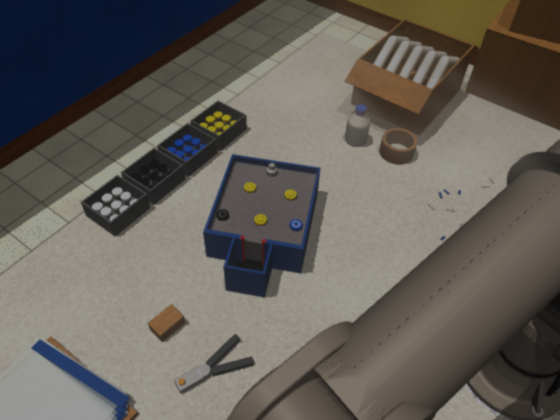

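Top view: tray centred near (290,188), gate with red posts near (240,205), slot at (230,217); yellow caps at (268,197), (295,164), (312,201); blue cap (284,228), black cap (251,166), anvil (326,168).

```bash
cat > h.py <<'E'
import numpy as np,cv2
from plant import readout, grab_frame, get_calibration, workorder, spot_in, cut_out, place_of
def ray(n,uv,z,c=None):
    c=c or get_calibration(n);K=c['camera_matrix'];E=c['extrinsics']
    d=np.linalg.inv(K)@np.array([uv[0],uv[1],1.]);R=E[:3,:3];o=-R.T@E[:3,3];d=R.T@d
    return o+d*(z-o[2])/d[2]
def proj(n,P):
    c=get_calibration(n);p=c['camera_matrix']@(c['extrinsics'][:3,:3]@np.array(P)+c['extrinsics'][:3,3]);return p[:2]/p[2]
def yellow(n,im,roi,z=.076):
    hsv=cv2.cvtColor(im,cv2.COLOR_RGB2HSV);m=cv2.inRange(hsv,(22,130,90),(38,255,255))
    k,l,st,ce=cv2.connectedComponentsWithStats(m)
    return [(st[i,4],ce[i].round(1),ray(n,ce[i],z).round(4)) for i in range(1,k) if st[i,4]>8 and roi[0]<ce[i][0]<roi[2] and roi[1]<ce[i][1]<roi[3]]
ROI={'top':(190,120,365,260),'side':(200,150,330,300)}
E
python3 - <<'E'
from h import *
for n in('top','side'):
    im=cv2.cvtColor(cv2.imread(f'pics/{n}0.png'),cv2.COLOR_BGR2RGB)
    for y in yellow(n,im,ROI[n]):print(n,y)
    hsv=cv2.cvtColor(im,cv2.COLOR_RGB2HSV);m=cv2.inRange(hsv,(0,120,60),(8,255,255))|cv2.inRange(hsv,(170,120,60),(180,255,255))
    k,l,st,ce=cv2.connectedComponentsWithStats(m)
    for i in range(1,k):
        r=ROI[n]
        if st[i,4]>3 and r[0]<ce[i][0]<r[2] and r[1]<ce[i][1]<r[3]: print('red',st[i],ce[i],ray(n,ce[i],.08))
    r=ROI[n];x=cv2.resize(im[r[1]:r[3],r[0]:r[2]],None,fx=4,fy=4,interpolation=cv2.INTER_CUBIC);cv2.imwrite(f'pics/{n}0c.png',x[:,:,::-1])
    m=cv2.inRange(hsv,(105,110,30),(125,255,255));m2=np.zeros_like(m);m2[r[1]:r[3],r[0]:r[2]]=m[r[1]:r[3],r[0]:r[2]]
    cs,_=cv2.findContours(m2,cv2.RETR_EXTERNAL,2);c=max(cs,key=cv2.contourArea)
    h=cv2.convexHull(c)[:,0];print(cv2.approxPolyDP(h,3,True)[:,0].tolist())
    grab_frame(n)
    for t in('gate','slot','tray','yellow_cap_1','blue_cap','black_cap','anvil'):
        for d in place_of(t,n)[:4]:
            z={'gate':.07,'slot':.004,'tray':0}.get(t,.07);print(t,round(d['score'],2),np.round(d['uv'],1),ray(n,d['uv'],z).round(4))
E
```

```text
top (np.int32(98), array([294.9, 164. ]), array([6.468e-01, 6.000e-04, 7.600e-02]))
top (np.int32(98), array([268., 197.]), array([0.5687, 0.0606, 0.076 ]))
top (np.int32(100), array([311.8, 200.9]), array([ 0.5607, -0.0379,  0.076 ]))
red [235 197   5   5  17] [237.35294118 199.        ] [0.56269352 0.1291368  0.08      ]
red [243 214   5   5  15] [244.8 216.2] [0.52362387 0.11132881 0.08      ]
[[316, 126], [356, 205], [263, 252], [217, 238], [203, 206], [223, 167]]
gate 0.78 [245.5 207.6] [0.5452 0.1114 0.07  ]
slot 0.9 [230.4 222.4] [0.5223 0.1535 0.004 ]
tray 0.8 [275.5 199.4] [0.5807 0.0461 0.    ]
yellow_cap_1 0.68 [270.5 195.3] [0.5742 0.0554 0.07  ]
yellow_cap_1 0.49 [309.4 199.8] [ 0.5645 -0.0329  0.07  ]
blue_cap 0.53 [137.3 248.5] [0.4505 0.3489 0.07  ]
blue_cap 0.45 [283.7 228.3] [0.4988 0.0246 0.07  ]
black_cap 0.17 [275.  199.3] [0.565 0.045 0.07 ]
anvil 0.41 [327.6 168.3] [ 0.6391 -0.0747  0.07  ]
side (np.int32(96), array([249.4, 186.7]), array([0.6476, 0.0011, 0.076 ]))
side (np.int32(97), array([290. , 193.8]), array([ 0.5618, -0.0381,  0.076 ]))
side (np.int32(114
[... 178 characters left out ...]
6666667 241.2       ] [0.52535867 0.10654114 0.08      ]
[[233, 155], [318, 168], [303, 248], [264, 274], [225, 267], [204, 232]]
gate 0.75 [252.4 240.6] [0.5487 0.1131 0.07  ]
gate 0.26 [272.4 170.5] [ 0.6414 -0.0769  0.07  ]
slot 0.76 [249.2 273.4] [0.5311 0.1477 0.004 ]
tray 0.77 [259.5 232.2] [ 0.5854  0.0436 -0.    ]
yellow_cap_1 0.56 [287.6 196. ] [ 0.5653 -0.0339  0.07  ]
yellow_cap_1 0.5 [261.7 221.6] [0.5652 0.0606 0.07  ]
yellow_cap_1 0.46 [250.1 184.7] [ 0.6538 -0.0089  0.07  ]
yellow_cap_1 0.36 [222.3 217. ] [0.6407 0.1032 0.07  ]
blue_cap 0.7 [292.1 226.7] [0.5049 0.0316 0.07  ]
black_cap 0.5 [223.7 217. ] [0.6384 0.1013 0.07  ]
anvil 0.49 [273.  169.6] [ 0.6421 -0.0801  0.07  ]
```

Run:
```python
from h import *
for n,cs in(('top',[(316,126),(356,205),(263,252),(223,167)]),('side',[(233,155),(321,165)])):
    P=np.array([ray(n,np.array(c)+.0,.088)[:2] for c in cs]);print(P.round(4))
    for i in range(len(P)-1):
        d=P[i+1]-P[i];print(np.hypot(*d).round(4),np.degrees(np.arctan2(d[1],d[0])).round(1))
    print(P.mean(0))
```

```text
[[ 0.7344 -0.0473]
 [ 0.5496 -0.1351]
 [ 0.4435  0.0688]
 [ 0.6346  0.1629]]
0.2046 -154.6
0.2298 117.5
0.213 26.2
[0.59052467 0.01232793]
[[ 0.7353 -0.0459]
 [ 0.5524 -0.147 ]]
0.209 -151.1
[ 0.64388309 -0.09645439]
```

View pics/top0c.png

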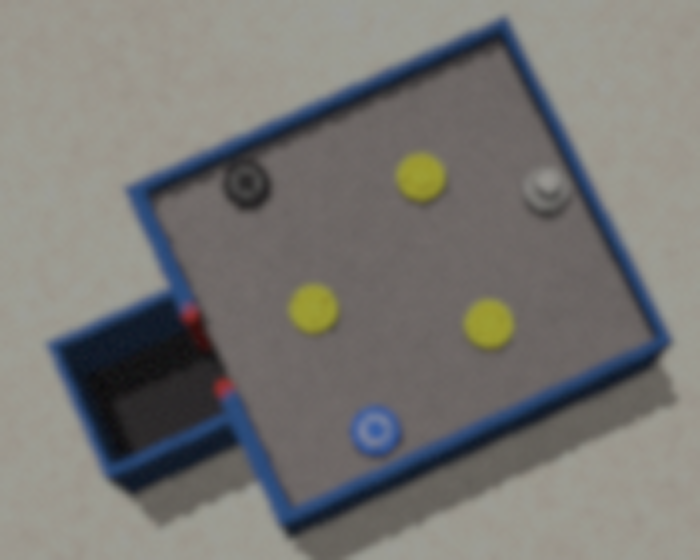

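View pics/side0c.png

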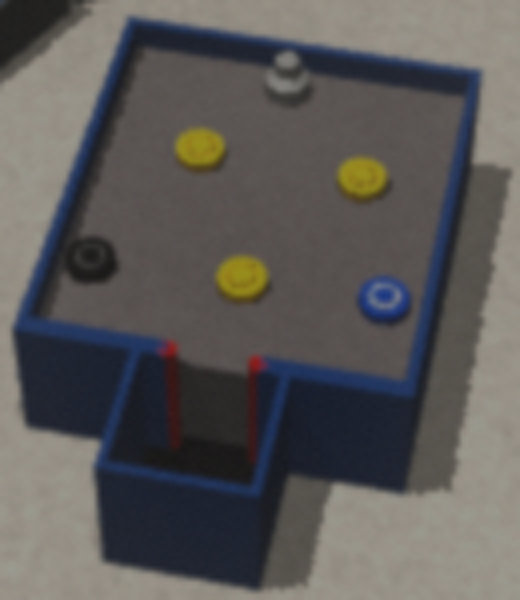

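Run:
```python
from h import *
from scipy.optimize import least_squares
O={'top':[(316,125),(357,205.5),(262,250),(223,167.5),(237.5,198.7),(246.2,217)],'side':[(233,155),(319.5,168),(302.5,246.2),(205,231.5),(243,237),(264.2,240.5)]}
def T(p):
    x,y,th,t=p;c,s=np.cos(th),np.sin(th)
    L=[(-.145-t,-.1-t),(-.145-t,.1+t),(.09,.1+t),(.09,-.1-t),(.085,-.024),(.085,.024)]
    return [(x+c*a-s*b,y+s*a+c*b,.088) for a,b in L]
f=lambda p:np.concatenate([np.array(proj(n,P))-o for n in O for P,o in zip(T(p),O[n])])
r=least_squares(f,[.58,.04,2.0,.005],loss='soft_l1');p=r.x;print(p,np.degrees(p[2]));print(f(p).reshape(-1,2).round(1).tolist())
np.save('tray.npy',p[:3])
c,s=np.cos(p[2]),np.sin(p[2]);R=np.array([[c,-s],[s,c]])
for n in O:
    im=cv2.cvtColor(cv2.imread(f'pics/{n}0.png'),cv2.COLOR_BGR2RGB)
    for y in yellow(n,im,ROI[n]):print(n,(R.T@(y[2][:2]-p[:2])).round(4))
print('gate',p[:2]+R@[.08,0])
for nm,uv in (('blue',(284,227.5)),('black',(251.5,165.5)),('anvil',(326.5,168))): print(nm,(R.T@(ray('top',uv,.076)[:2]-p[:2])).round(4))
s=readout.read_state();from scipy.spatial.transform import Rotation as Ro
print(Ro.from_rotvec(s['orientation']).as_matrix().round(3),s['time_s'])
```

```text
[0.57880358 0.04030895 2.02255165 0.00296983] 115.88367313808678
[[0.3, 0.3], [0.2, -1.0], [-2.4, 0.4], [-1.5, 0.5], [0.3, -0.8], [0.5, 0.1], [0.3, -0.6], [-0.1, -0.5], [0.0, 2.2], [-0.0, 0.3], [-0.5, -0.8], [0.9, -0.5]]
top [-0.0654 -0.0438]
top [0.0227 0.0002]
top [-0.0625  0.0504]
side [-0.0653 -0.0448]
side [-0.0631  0.0495]
side [ 0.0229 -0.0007]
gate [0.54387994 0.11228353]
blue [0.0198 0.0784]
black [ 0.0257 -0.0832]
anvil [-0.1265 -0.0043]
[[ 0.282  0.959  0.   ]
 [ 0.959 -0.282  0.   ]
 [ 0.     0.    -1.   ]] 0.9
```

```bash
cat >> h.py <<'E'
from scipy.spatial.transform import Rotation as Ro
p=np.load('tray.npy');c_,s_=np.cos(p[2]),np.sin(p[2]);RT=np.array([[c_,-s_],[s_,c_]])
def tool(): 
    s=readout.read_state();return s,np.array(s['eef_pos']),Ro.from_rotvec(s['orientation']).as_matrix()
def pose_in_tray():
    s,P,R=tool();d=RT.T@(P[:2]-p[:2]);f=RT.T@(-R[:2,1]);return d*1e3,P[2]*1e3,np.degrees(np.arctan2(f[1],f[0])),R[2,2]
def to(x,y,z,phi):
    "tray mm, tcp height mm, push heading deg in tray"
    s,P,R=tool();w=np.r_[p[:2]+RT@np.array([x,y])/1e3,z/1e3]
    a=p[2]+np.radians(phi);ty=-np.array([np.cos(a),np.sin(a),0]);tz=np.array([0,0,-1.]);G=np.c_[np.cross(ty,tz),ty,tz]
    return (R.T@(w-P)*1e3).round(1),np.degrees(Ro.from_matrix(R.T@G).as_rotvec()).round(2)
def show(*pts):
    s=readout.read_state();print('t',round(s['time_s'],2),'open',round(s['opening']*1e3,1),'F',np.round(s['force'],1));d=pose_in_tray();print('tray',np.round(d[0],1),'z',round(d[1],1),'phi',round(d[2],2),d[3].round(4))
    for q in pts:
        a,b=to(*q);print(q,a.tolist(),b.tolist())
E
python3 -c "
from h import *
show((-15,0,250,0),(-15,0,130,0))"
```

```text
t 0.9 open 85.3 F [-0.8 -0.5 -1. ]
tray [623.5 168.5] z 250.3 phi 47.75 -1.0
(-15, 0, 250, 0) [-359.3, 554.1, 0.3] [-0.0, -0.0, 47.75]
(-15, 0, 130, 0) [-359.3, 554.1, 120.3] [-0.0, -0.0, 47.75]
```

```bash
python3 -m pendant '[{"travel":[-12,19,0],"turn":[0,0,4]},{"travel":[-36,56,0],"turn":[0,0,10]},{"travel":[-60,94,0],"turn":[0,0,16]},{"travel":[-84,131,0],"turn":[0,0,22]},{"travel":[-108,168,0],"turn":[0,0,28]},{"travel":[-132,205,0],"turn":[0,0,34]},{"travel":[-156,242,0],"turn":[0,0,40]},{"travel":[-180,279,0],"turn":[0,0,44]},{"travel":[-204,316,0],"turn":[0,0,48]},{"travel":[-226,350,0],"turn":[0,0,48]}]' 210 20; python3 -c "
from h import *
show((-15,0,250,0),(-15,0,130,0))"
```

```text
time_s: 1.9
eef_pos: [0.4284, 0.2103, 0.2507]
orientation: [-3.064, -0.694, -0.002]
force: [0.9, 1.0, -0.1]
opening: 0.0153
t 1.9 open 15.3 F [ 0.9  1.  -0.1]
tray [218.7  61.1] z 250.7 phi -0.36 -1.0
(-15, 0, 250, 0) [62.6, 233.3, 0.8] [-0.0, -0.06, -0.36]
(-15, 0, 130, 0) [62.5, 233.3, 120.8] [-0.0, -0.06, -0.36]
```

Opening 15.3 mm already, good for a two-point cradle.

```bash
python3 -m pendant '[{"travel":[10,35,0],"turn":[0,0,0]},{"travel":[21,75,0],"turn":[0,0,0]},{"travel":[32,115,0],"turn":[0,0,0]},{"travel":[43,155,10],"turn":[0,0,-0.3]},{"travel":[54,195,30],"turn":[0,0,-0.3]},{"travel":[60,220,60],"turn":[0,0,-0.3]},{"travel":[62.5,232,90],"turn":[0,0,-0.3]},{"travel":[62.5,233,112],"turn":[0,0,-0.3]},{"travel":[62.5,233,121],"turn":[0,0,-0.3]},{"travel":[62.5,233,121],"turn":[0,0,-0.3]}]'; python3 -c "
from h import *
show((-15,0,130,0),(-15,0,93,0))
for n in('top','side','wrist'):
    im=grab_frame(n);cv2.imwrite(f'pics/{n}1.png',im[:,:,::-1])
    if n in ROI:
        r=ROI[n];cv2.imwrite(f'pics/{n}1c.png',cv2.resize(im[r[1]:r[3],r[0]:r[2]],None,fx=4,fy=4)[:,:,::-1])
"
```

```text
time_s: 2.9
eef_pos: [0.5842, 0.0276, 0.1284]
orientation: [-3.061, -0.703, 0.003]
force: [-0.1, -0.1, 0.4]
opening: 0.015
t 2.9 open 15.0 F [-0.1 -0.1  0.4]
tray [-13.8   0.7] z 128.4 phi -0.03 -1.0
(-15, 0, 130, 0) [0.7, 1.2, -1.6] [-0.09, 0.1, -0.03]
(-15, 0, 93, 0) [0.7, 1.3, 35.4] [-0.09, 0.1, -0.03]
```

View pics/side1c.png

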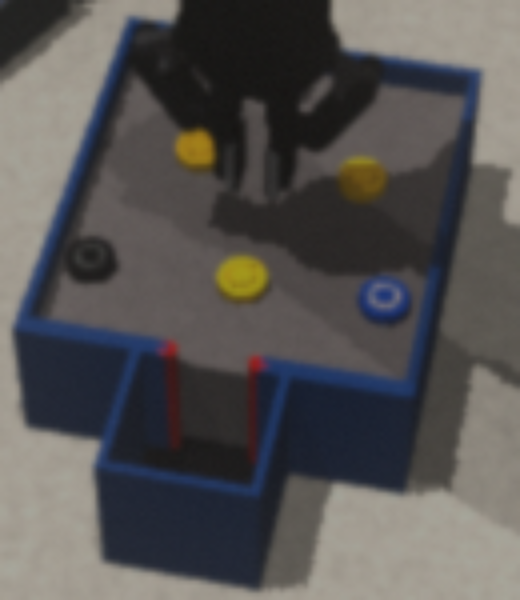

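View pics/wrist1.png

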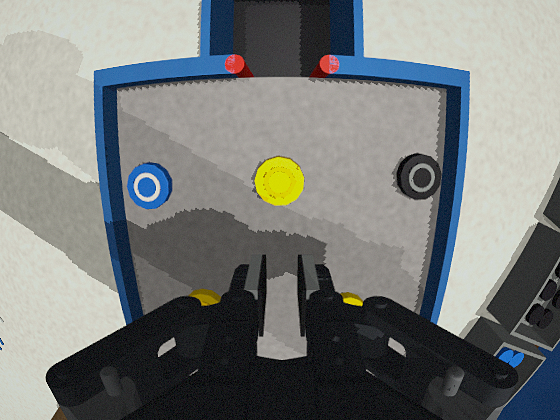

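```bash
python3 -m pendant '[{"travel":[0.7,0,10],"turn":[0,0,0]},{"travel":[0.7,0,22],"turn":[0,0,0]},{"travel":[0.7,0,32],"turn":[0,0,0]},{"travel":[0.7,0,36],"turn":[0,0,0]},{"travel":[0.7,0,37],"turn":[0,0,0]},{"travel":[0.7,0,37],"turn":[0,0,0]}]'; python3 -c "
from h import *
show((-15,0,91.5,0),(62.5,0,91.5,0))
for n in('side','wrist'):
    im=grab_frame(n);cv2.imwrite(f'pics/{n}2.png',im[:,:,::-1])
    if n in ROI:
        r=ROI[n];cv2.imwrite(f'pics/{n}2c.png',cv2.resize(im[r[1]:r[3],r[0]:r[2]],None,fx=4,fy=4)[:,:,::-1])
"
```

```text
time_s: 3.65
eef_pos: [0.587, 0.028, 0.0941]
orientation: [-3.062, -0.703, -0.006]
force: [0.4, 0.1, 0.0]
opening: 0.0151
t 3.65 open 15.1 F [0.4 0.1 0. ]
tray [-14.7  -2. ] z 94.1 phi -0.0 -1.0
(-15, 0, 91.5, 0) [-2.0, 0.3, 2.6] [0.04, -0.2, -0.0]
(62.5, 0, 91.5, 0) [-2.0, -77.2, 2.6] [0.04, -0.2, -0.0]
```

View pics/side2c.png

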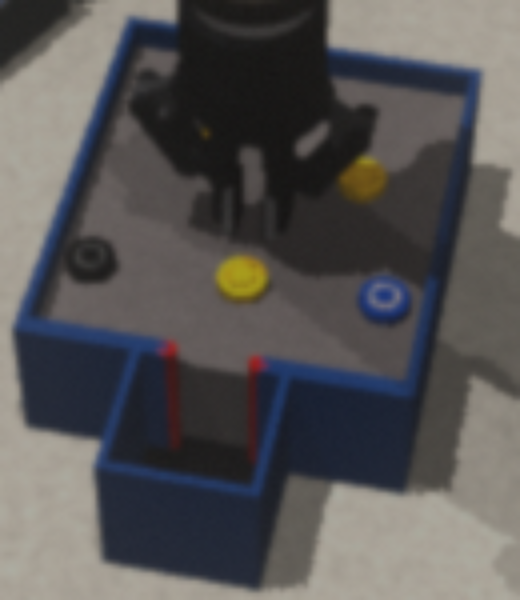

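View pics/wrist2.png

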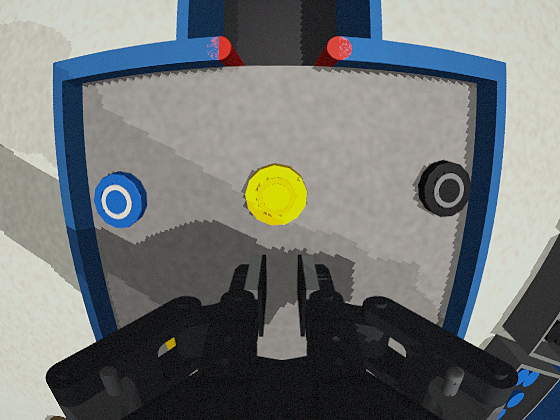

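```bash
python3 -c "
from h import *
for i in range(4):
    show(); grab_frame('top')
show((-15,0,91.5,0),(62.5,0,91.5,0))
"
```

```text
t 3.75 open 15.0 F [-0.9 -0.5 -0.1]
tray [-14.9  -2.4] z 94.7 phi -0.0 -1.0
t 3.8 open 15.2 F [ 0.1 -0.2 -0.5]
tray [-14.9  -2.5] z 94.8 phi -0.0 -1.0
t 3.85 open 15.4 F [0.2 1.1 0.3]
tray [-14.8  -2.4] z 94.8 phi -0.0 -1.0
t 3.9 open 15.0 F [-0.  -0.6 -0.2]
tray [-14.8  -2.4] z 94.8 phi 0.0 -1.0
t 3.95 open 14.8 F [0.1 0.5 0.4]
tray [-14.7  -2.4] z 94.8 phi 0.0 -1.0
(-15, 0, 91.5, 0) [-2.4, 0.3, 3.3] [0.06, -0.27, 0.0]
(62.5, 0, 91.5, 0) [-2.4, -77.2, 3.2] [0.06, -0.27, 0.0]
```

```bash
cat >> h.py <<'E'
def wray(uv,z,c):
    K=c['camera_matrix'];E=c['extrinsics'];dx=np.array([(uv[0]-K[0,2])/K[0,0],(uv[1]-K[1,2])/K[1,1]]);r=np.hypot(*dx)
    d=np.r_[np.sin(r)*dx/r,np.cos(r)];R=E[:3,:3];o=-R.T@E[:3,3];d=R.T@d;P=o+d*(z-o[2])/d[2];return RT.T@(P[:2]-p[:2])*1e3
E
python3 -c "
from h import *
c=get_calibration('wrist');print(c['camera_matrix'][:,2],c['camera_matrix'][0,0])
R=c['extrinsics'];o=-R[:3,:3].T@R[:3,3];print('cam tray',RT.T@(o[:2]-p[:2])*1e3,o[2])
for uv,z in(((222.5,47),.088),((340.5,47),.088),((276,194),.078),((116,201),.078),((449,189),.078)):print(wray(uv,z,c).round(1))
show()
"
```

```text
[281.47051823 213.21986989   1.        ] 325.19226210127806
cam tray [56.48015979 -1.64224817] 0.21748550026645388
[86.8 20.9]
[ 86.9 -25.7]
[24.3  0. ]
[21.8 77.6]
[ 27.4 -83.2]
t 3.95 open 14.8 F [0.1 0.5 0.4]
tray [-14.7  -2.4] z 94.8 phi 0.0 -1.0
```

```bash
python3 -c "
from h import *
c=get_calibration('wrist')
for uv,z in(((53,66),.088),((505,62),.088),((83,84),.07),((470,83),.07),((82,90),.07),((100,300),.07),((471,110),.07),((460,290),.07)):print(wray(uv,z,c).round(1))
import cv2
im=cv2.imread('pics/wrist2.png')
cv2.imwrite('pics/w2z.png',cv2.resize(im[20:250,40:530],None,fx=1.6,fy=1.6))
"
```

```text
[ 90.  103.9]
[  91.5 -106.4]
[81.3 97.7]
[ 80.9 -97. ]
[78.2 98.4]
[-40.6 105.7]
[ 67.1 -97.9]
[ -34.1 -107.2]
```

View pics/w2z.png

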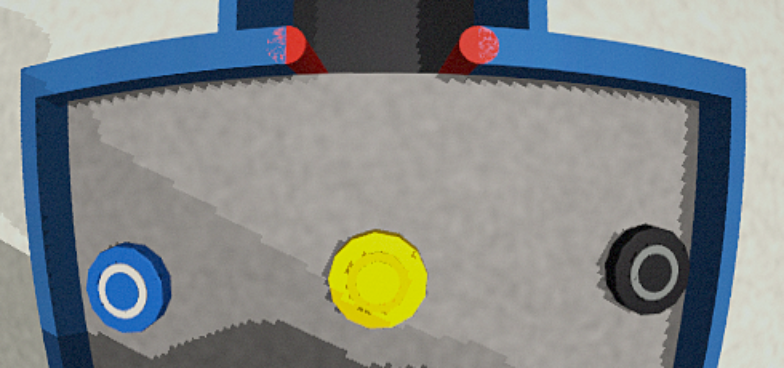

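```bash
python3 -c "
from h import *
q=p.copy();q[:2]+=RT@np.array([.001,-.0012]);np.save('tray.npy',q)"
python3 -m pendant '[{"travel":[-1.5,0,2],"turn":[0,0,0]},{"travel":[-1.5,-4,3.5],"turn":[0,0,0]},{"travel":[-1.5,-10,4],"turn":[0,0,0]},{"travel":[-1.5,-16,4],"turn":[0,0,0]},{"travel":[-1.5,-22,4],"turn":[0,0,0]},{"travel":[-1.5,-29,4],"turn":[0,0,0]},{"travel":[-1.5,-36,4],"turn":[0,0,0]},{"travel":[-1.5,-43,4],"turn":[0,0,0]},{"travel":[-1.5,-50,4],"turn":[0,0,0]},{"travel":[-1.5,-55,4],"turn":[0,0,0]}]'; python3 -c "
from h import *
im=grab_frame('wrist');cv2.imwrite(f'pics/wrist3.png',im[:,:,::-1])
show((63,0,91.5,0))
"
```

```text
time_s: 4.95
eef_pos: [0.5617, 0.0778, 0.0907]
orientation: [-3.061, -0.705, -0.008]
force: [-0.6, -0.5, -1.5]
opening: 0.0151
t 5.0 open 15.3 F [-0.1  0.8 -0.2]
tray [41.3  0.1] z 90.6 phi 0.11 -1.0
(63, 0, 91.5, 0) [0.1, -21.7, -0.9] [-0.02, -0.27, 0.11]
```

View pics/wrist3.png

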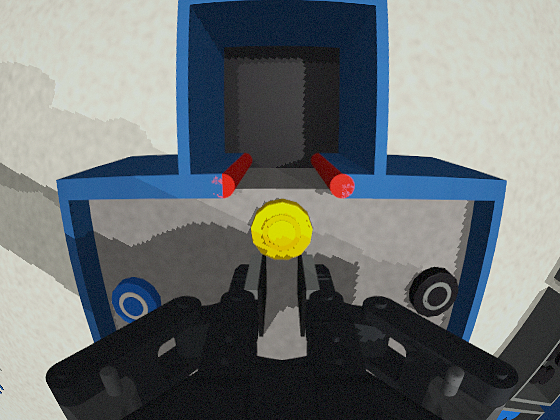

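Cap at (282,229) sits in the cradle, centred on the gate (posts at 226 and 342).

```bash
python3 -c "
from h import *
c=get_calibration('wrist');print(wray((282,229),.078,c),wray((220,188),.088,c),wray((345,187),.088,c), wray((285,189),.07,c))"
```

```text
[65.41223718 -0.0713824 ] [86.05631285 24.70730904] [ 86.47387733 -25.10455503] [81.68750982 -1.45290101]
```

```bash
python3 -m pendant '[{"travel":[0,-6,0],"turn":[0,0,0]},{"travel":[0,-12,0],"turn":[0,0,0]},{"travel":[0,-17,0],"turn":[0,0,0]},{"travel":[0,-21,0],"turn":[0,0,0]},{"travel":[0,-23,0],"turn":[0,0,0]},{"travel":[0,-16,0],"turn":[0,0,0]},{"travel":[0,-6,0],"turn":[0,0,0]}]'; python3 -c "
from h import *
im=grab_frame('wrist');cv2.imwrite(f'pics/wrist4.png',im[:,:,::-1])
show((-98,50,91.5,-30))
"
```

```text
time_s: 5.7
eef_pos: [0.5589, 0.0841, 0.0906]
orientation: [-3.059, -0.708, -0.007]
force: [-0.4, -0.1, 0.6]
opening: 0.0153
t 5.75 open 15.1 F [ 0.7 -1.8  0.3]
tray [43.3  0.5] z 90.9 phi -0.06 -1.0
(-98, 50, 91.5, -30) [-49.4, 141.4, -0.5] [0.09, -0.32, 29.94]
```

View pics/wrist4.png

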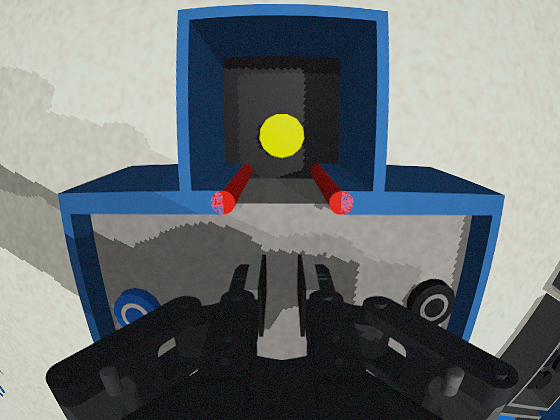

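```bash
python3 -c "
from h import *
show((43,0,125,0),(0,20,128,-12),(-91.5,67.2,125,-30))
"
```

```text
t 5.75 open 15.1 F [ 0.7 -1.8  0.3]
tray [43.3  0.5] z 90.9 phi -0.06 -1.0
(43, 0, 125, 0) [0.7, 0.4, -34.1] [0.17, -0.29, -0.06]
(0, 20, 128, -12) [-19.3, 43.5, -37.1] [0.14, -0.3, 11.94]
(-91.5, 67.2, 125, -30) [-66.4, 135.0, -34.1] [0.09, -0.32, 29.94]
```

```bash
python3 -m pendant '[{"travel":[0,2,-15],"turn":[0,0,0]},{"travel":[-2,10,-32],"turn":[0,0,4]},{"travel":[-12,30,-38],"turn":[0,0,10]},{"travel":[-26,56,-38],"turn":[0,0,16]},{"travel":[-42,84,-38],"turn":[0,0,22]},{"travel":[-56,112,-38],"turn":[0,0,27]},{"travel":[-64,130,-38],"turn":[0,0,30]},{"travel":[-66.5,135,-36],"turn":[0,0,30]},{"travel":[-66.5,135,-36],"turn":[0,0,30]}]'; python3 -c "
from h import *
im=grab_frame('wrist');cv2.imwrite(f'pics/wrist5.png',im[:,:,::-1])
c=get_calibration('wrist')
hsv=cv2.cvtColor(im,cv2.COLOR_RGB2HSV);m=cv2.inRange(hsv,(22,130,90),(38,255,255));k,l,st,ce=cv2.connectedComponentsWithStats(m)
for i in range(1,k):
  if st[i,4]>200: print(st[i],ce[i],wray(ce[i],.078,c))
show((-91.5,67.2,91,-30))
"
```

```text
time_s: 6.65
eef_pos: [0.5587, -0.0705, 0.1266]
orientation: [-3.139, 0.115, -0.008]
force: [-0.2, 0.4, -0.5]
opening: 0.0153
[ 402   92   47   48 1654] [425.70072551 114.81438936] [-63.22502677 -41.97177063]
[ 255  165   50   51 1978] [279.62790698 190.77148635] [-60.94488979  50.44503982]
t 6.7 open 15.1 F [-0.4  0.4 -0.9]
tray [-90.4  66.7] z 126.5 phi -29.97 -1.0
(-91.5, 67.2, 91, -30) [-0.1, 1.2, 35.5] [-0.08, -0.29, 0.03]
```

View pics/wrist5.png

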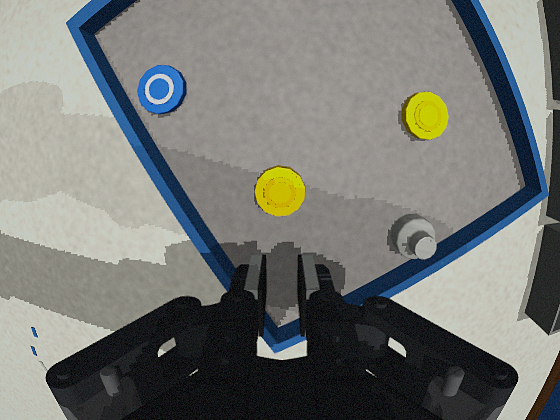

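```bash
python3 -m pendant '[{"travel":[0,1,12],"turn":[0,0,0]},{"travel":[0,1,24],"turn":[0,0,0]},{"travel":[0,1,32],"turn":[0,0,0]},{"travel":[0,1,35],"turn":[0,0,0]},{"travel":[0,1,36],"turn":[0,0,0]},{"travel":[0,1,36],"turn":[0,0,0]}]'; python3 -c "
from h import *
show((-56,47.5,91,-30),(-12,21.4,91,-30.4),(4,10,91,-30),(1,0,91,0))
grab_frame('top');show()
"
```

```text
time_s: 7.3
eef_pos: [0.5591, -0.0697, 0.0905]
orientation: [-3.139, 0.112, -0.008]
force: [-0.3, 0.6, -0.9]
opening: 0.0152
t 7.3 open 15.2 F [-0.3  0.6 -0.9]
tray [-91.4  66.9] z 90.5 phi -29.96 -1.0
(-56, 47.5, 91, -30) [-0.8, -40.4, -0.5] [-0.07, -0.3, 0.04]
(-12, 21.4, 91, -30.4) [-0.2, -91.5, -0.4] [-0.07, -0.3, 0.44]
(4, 10, 91, -30) [1.7, -111.1, -0.4] [-0.07, -0.3, 0.04]
(1, 0, 91, 0) [11.8, -113.5, -0.3] [0.01, -0.31, -29.96]
t 7.35 open 15.0 F [0.4 0.5 0.3]
tray [-91.6  66.8] z 90.8 phi -29.96 -1.0
```

```bash
python3 -m pendant '[{"travel":[-0.5,-4,0],"turn":[0,0,0]},{"travel":[-0.5,-9,0],"turn":[0,0,0]},{"travel":[-0.5,-15,0],"turn":[0,0,0]},{"travel":[-0.5,-23,0],"turn":[0,0,0]},{"travel":[-0.5,-31,0],"turn":[0,0,0]},{"travel":[-0.5,-39,0],"turn":[0,0,0]},{"travel":[-0.5,-47,0],"turn":[0,0,0]},{"travel":[-0.5,-55,0],"turn":[0,0,0]},{"travel":[-0.5,-63,0],"turn":[0,0,0]},{"travel":[-0.5,-70,0],"turn":[0,0,0]}]'; python3 -c "
from h import *
im=grab_frame('wrist');cv2.imwrite(f'pics/wrist6.png',im[:,:,::-1])
c=get_calibration('wrist')
hsv=cv2.cvtColor(im,cv2.COLOR_RGB2HSV);m=cv2.inRange(hsv,(22,130,90),(38,255,255));k,l,st,ce=cv2.connectedComponentsWithStats(m)
for i in range(1,k):
  if st[i,4]>200: print(st[i],ce[i],wray(ce[i],.078,c))
show()
for ph,x,y in((-25,6,11),(-20,13,7.5),(-15,20,5),(-10,27,3),(-5,34,1.5),(0,41,0.3),(0,50,0)):
  a=np.radians(ph);show((x-24*np.cos(a),y-24*np.sin(a),91,ph))
"
```

```text
time_s: 8.35
eef_pos: [0.5638, 0.0009, 0.0908]
orientation: [-3.138, 0.111, -0.009]
force: [0.3, 0.2, 0.0]
opening: 0.0151
[ 193    3   44   39 1159] [212.87920621  20.45987921] [86.04461211 -1.77748117]
[ 251  199   62   61 2925] [281.20512821 229.49777778] [-7.56151978 19.01556308]
[ 415  231   51   54 2027] [440.37296497 257.20374938] [-60.5595089  -42.10262553]
t 8.4 open 14.9 F [ 0.2  0.8 -0.8]
tray [-28.3  31. ] z 90.7 phi -29.83 -1.0
t 8.4 open 14.9 F [ 0.2  0.8 -0.8]
tray [-28.3  31. ] z 90.7 phi -29.83 -1.0
(np.float64(-15.751386888879598), np.float64(21.142838281776786), 91, -25) [2.3, -15.8, -0.3] [-0.14, -0.32, -4.83]
t 8.4 open 14.9 F [ 0.2  0.8 -0.8]
tray [-28.3  31. ] z 90.7 phi -29.83 -1.0
(np.float64(-9.552622898861802), np.float64(15.70848343981605), 91, -20) [3.9, -23.9, -0.3] [-0.13, -0.32, -9.83]
t 8.4 open 14.9 F [ 0.2  0.8 -0.8]
tray [-28.3  31. ] z 90.7 phi -29.83 -1.0
(np.float64(-3.1822198309376404), np.float64(11.211657082460498), 91, -15) [4.6, -31.7, -0.2] [-0.12, -0.33, -14.83]
t 8.4 open 14.9 F [ 0.2  0.8 -0.8]
tray [-28.3  31. ] z 90.7 phi -29.83 -1.0
(np.float64(3.3646139277070084), np.float64(7.167556264006328), 91, -10) [4.9, -39.4, -0.2] [-0.1, -0.33, -19.83]
t 8.4 open 14.9 F [ 0.2  0.8 -0.8]
tray [-28.3  31. ] z 90.7 phi -29.83 -1.0
(np.float64(10.091327245798105), np.float64(3.591737825943796), 91, -5) [4.6, -47.0, -0.2] [-0.09, -0.34, -24.83]
t 8.4 open 14.9 F [ 0.2  0.8 -0.8]
tray [-28.3  31. ] z 90.7 phi -29.83 -1.0
(np.float64(17.0), np.float64(0.3), 91, 0) [4.1, -54.6, -0.2] [-0.07, -0.34, -29.83]
t 8.4 open 14.9 F [ 0.2  0.8 -0.8]
tray [-28.3  31. ] z 90.7 phi -29.83 -1.0
(np.float64(26.0), np.float64(0.0), 91, 0) [-0.2, -62.6, -0.2] [-0.07, -0.34, -29.83]
```

View pics/wrist6.png

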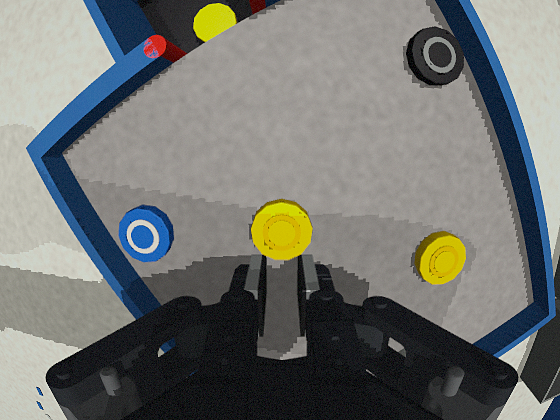

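```bash
python3 -m pendant '[{"travel":[0,-5,0],"turn":[0,0,0]},{"travel":[1,-10,0],"turn":[0,0,-2]},{"travel":[2.3,-16,0],"turn":[0,0,-5]},{"travel":[3.9,-24,0],"turn":[0,0,-10]},{"travel":[4.6,-32,0],"turn":[0,0,-15]},{"travel":[4.9,-39.5,0],"turn":[0,0,-20]},{"travel":[4.6,-47,0],"turn":[0,0,-25]},{"travel":[4.1,-54.5,0],"turn":[0,0,-30]},{"travel":[2,-58.5,0],"turn":[0,0,-30]},{"travel":[-0.2,-62.5,0],"turn":[0,0,-30]}]'; python3 -c "
from h import *
im=grab_frame('wrist');cv2.imwrite(f'pics/wrist7.png',im[:,:,::-1])
c=get_calibration('wrist')
hsv=cv2.cvtColor(im,cv2.COLOR_RGB2HSV);m=cv2.inRange(hsv,(22,130,90),(38,255,255));k,l,st,ce=cv2.connectedComponentsWithStats(m)
for i in range(1,k):
  if st[i,4]>200: print(st[i],ce[i],wray(ce[i],.078,c))
show((62,0,91,0))
"
```

```text
time_s: 9.4
eef_pos: [0.5679, 0.0652, 0.0908]
orientation: [-3.06, -0.706, -0.009]
force: [0.2, -0.4, 0.4]
opening: 0.0152
[ 259   80   45   44 1567] [281.20165922 101.61646458] [106.2017217    0.37210916]
[ 251  199   62   61 2937] [281.21075928 229.26046987] [51.22650045  0.26901766]
t 9.45 open 15.1 F [-0.9 -0.1  0.7]
tray [27.2  0.1] z 90.7 phi 0.15 -1.0
(62, 0, 91, 0) [0.2, -34.8, -0.2] [-0.03, -0.33, 0.15]
```

View pics/wrist7.png

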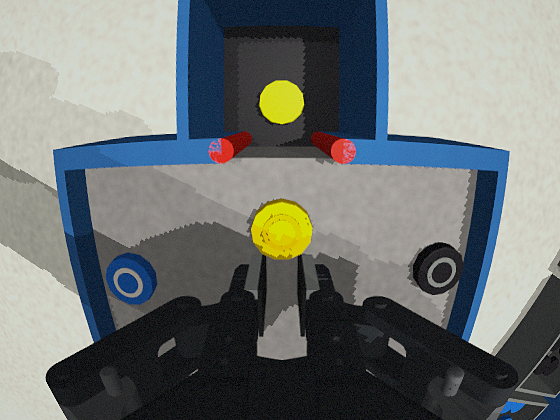

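The cap at (281,229) is centred on the gate. I'll push it straight through.

```bash
python3 -m pendant '[{"travel":[0,-5,0],"turn":[0,0,0]},{"travel":[0,-11,0],"turn":[0,0,0]},{"travel":[0,-18,0],"turn":[0,0,0]},{"travel":[0,-25,0],"turn":[0,0,0]},{"travel":[0,-31,0],"turn":[0,0,0]},{"travel":[0,-35,0],"turn":[0,0,0]},{"travel":[0,-37,0],"turn":[0,0,0]},{"travel":[0,-28,0],"turn":[0,0,0]},{"travel":[0,-18,0],"turn":[0,0,0]}]'; python3 -c "
from h import *
im=grab_frame('wrist');cv2.imwrite(f'pics/wrist8.png',im[:,:,::-1])
show((-90,-60,125,30))
"
```

```text
time_s: 10.35
eef_pos: [0.5599, 0.0816, 0.0907]
orientation: [-3.059, -0.708, -0.009]
force: [1.1, -0.5, 1.0]
opening: 0.0152
t 10.4 open 15.2 F [ 1.  -1.9  0.2]
tray [40.9  0.6] z 91.0 phi -0.05 -1.0
(-90, -60, 125, 30) [60.9, 130.9, -33.2] [0.25, -0.3, -30.04]
```

View pics/wrist8.png

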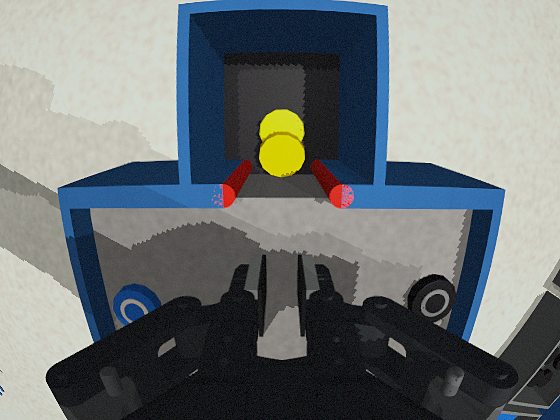

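```bash
python3 -c "
from h import *
show((-91,-57,126,27))
"; python3 -m pendant '[{"travel":[0,2,-15],"turn":[0,0,0]},{"travel":[2,10,-32],"turn":[0,0,-4]},{"travel":[12,30,-38],"turn":[0,0,-10]},{"travel":[26,56,-38],"turn":[0,0,-16]},{"travel":[38,84,-38],"turn":[0,0,-20]},{"travel":[50,110,-38],"turn":[0,0,-24]},{"travel":[56,126,-38],"turn":[0,0,-27]},{"travel":[58,132,-36],"turn":[0,0,-27]},{"travel":[58,132,-36],"turn":[0,0,-27]}]'; python3 -c "
from h import *
im=grab_frame('wrist');cv2.imwrite(f'pics/wrist9.png',im[:,:,::-1])
c=get_calibration('wrist')
hsv=cv2.cvtColor(im,cv2.COLOR_RGB2HSV);m=cv2.inRange(hsv,(22,130,90),(38,255,255));k,l,st,ce=cv2.connectedComponentsWithStats(m)
for i in range(1,k):
  if st[i,4]>200: print(st[i],ce[i],wray(ce[i],.078,c))
show((-91,-57,91,27))
"
```

```text
t 10.4 open 15.2 F [ 1.  -1.9  0.2]
tray [40.9  0.6] z 91.0 phi -0.05 -1.0
(-91, -57, 126, 27) [57.9, 131.9, -34.2] [0.24, -0.31, -27.04]
time_s: 11.3
eef_pos: [0.6704, -0.0175, 0.127]
orientation: [2.813, 1.39, 0.007]
force: [-0.1, 0.2, 0.3]
opening: 0.0147
[ 257  169   50   51 1979] [281.48307226 194.18241536] [-63.27391777 -42.17015372]
t 11.35 open 15.0 F [-0.5 -0.3  0.1]
tray [-91.2 -56.4] z 127.1 phi 26.83 -1.0
(-91, -57, 91, 27) [0.5, -0.0, 36.1] [0.22, -0.2, -0.17]
```

View pics/wrist9.png

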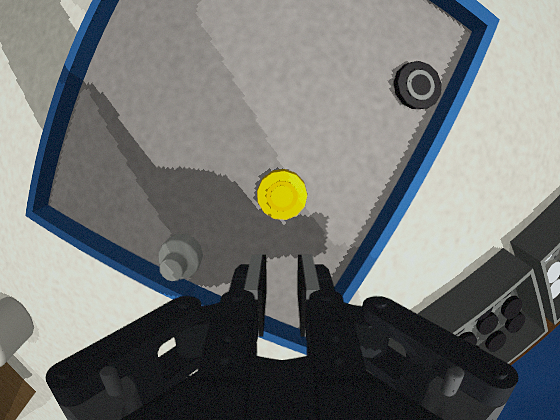

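```bash
python3 -m pendant '[{"travel":[0,1,12],"turn":[0,0,0]},{"travel":[0,1,24],"turn":[0,0,0]},{"travel":[0,1,32],"turn":[0,0,0]},{"travel":[0,1,35],"turn":[0,0,0]},{"travel":[0,1,36],"turn":[0,0,0]},{"travel":[0,1,36],"turn":[0,0,0]}]'; python3 -c "
from h import *
show((-28,-24.5,91,27))
"
```

```text
time_s: 11.95
eef_pos: [0.671, -0.0162, 0.0912]
orientation: [2.813, 1.394, 0.008]
force: [-0.8, -0.3, -0.8]
opening: 0.0154
t 11.95 open 15.4 F [-0.8 -0.3 -0.8]
tray [-92.1 -57.1] z 91.2 phi 26.84 -1.0
(-28, -24.5, 91, 27) [-0.1, -71.9, -0.1] [0.24, -0.2, -0.16]
```

```bash
python3 -m pendant '[{"travel":[0,-4,0],"turn":[0,0,0]},{"travel":[0,-9,0],"turn":[0,0,0]},{"travel":[0,-15,0],"turn":[0,0,0]},{"travel":[0,-23,0],"turn":[0,0,0]},{"travel":[0,-31,0],"turn":[0,0,0]},{"travel":[0,-39,0],"turn":[0,0,0]},{"travel":[0,-47,0],"turn":[0,0,0]},{"travel":[0,-55,0],"turn":[0,0,0]},{"travel":[0,-63,0],"turn":[0,0,0]},{"travel":[0,-72,0],"turn":[0,0,0]}]'; python3 -c "
from h import *
im=grab_frame('wrist');cv2.imwrite(f'pics/wrist10.png',im[:,:,::-1])
c=get_calibration('wrist')
hsv=cv2.cvtColor(im,cv2.COLOR_RGB2HSV);m=cv2.inRange(hsv,(22,130,90),(38,255,255));k,l,st,ce=cv2.connectedComponentsWithStats(m)
for i in range(1,k):
  if st[i,4]>200: print(st[i],ce[i],wray(ce[i],.078,c))
show(*[(x-24*np.cos(np.radians(ph)),y-24*np.sin(np.radians(ph)),91,ph) for ph,x,y in((25,4,-9.3),(20,11,-6.3),(15,18,-4),(10,25,-2.2),(5,32,-1),(0,39,0),(0,48,0))])
"
```

```text
time_s: 12.95
eef_pos: [0.6133, 0.0276, 0.0909]
orientation: [2.813, 1.394, 0.008]
force: [1.1, -0.1, -0.4]
opening: 0.0152
[ 320    7   48   44 1314] [345.85464231  26.01978691] [87.32261234  3.47005807]
[ 251  199   62   61 2935] [281.29199319 229.05349233] [ -3.80895465 -12.57212833]
t 13.0 open 14.9 F [-1.7  2.   0.4]
tray [-25.2 -23.7] z 90.7 phi 26.92 -1.0
(np.float64(-17.751386888879598), np.float64(-19.442838281776787), 91, 25) [-0.4, -8.6, -0.3] [0.08, -0.2, 1.92]
(np.float64(-11.552622898861802), np.float64(-14.50848343981605), 91, 20) [-2.0, -16.4, -0.3] [0.07, -0.2, 6.92]
(np.float64(-5.18221983093764), np.float64(-10.211657082460498), 91, 15) [-3.0, -24.0, -0.3] [0.06, -0.21, 11.92]
(np.float64(1.3646139277070084), np.float64(-6.367556264006328), 91, 10) [-3.4, -31.6, -0.3] [0.05, -0.21, 16.92]
(np.float64(8.091327245798105), np.float64(-3.091737825943796), 91, 5) [-3.3, -39.0, -0.4] [0.04, -0.21, 21.92]
(np.float64(15.0), np.float64(0.0), 91, 0) [-3.0, -46.6, -0.4] [0.03, -0.21, 26.92]
(np.float64(24.0), np.float64(0.0), 91, 0) [1.1, -54.6, -0.4] [0.03, -0.21, 26.92]
```

View pics/wrist10.png

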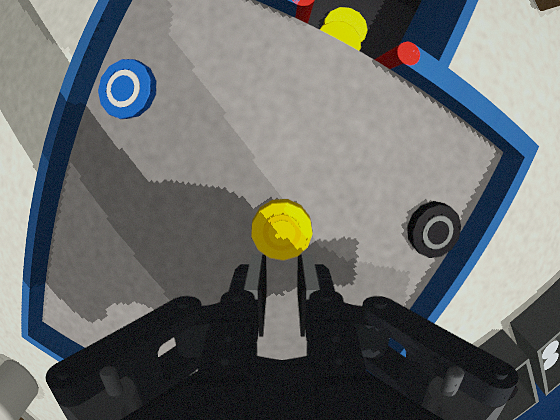

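The third cap is held at (281,229), so I'll turn while pushing.

```bash
python3 -m pendant '[{"travel":[0,-4,0],"turn":[0,0,1]},{"travel":[-0.4,-9,0],"turn":[0,0,2]},{"travel":[-2,-16.5,0],"turn":[0,0,7]},{"travel":[-3,-24,0],"turn":[0,0,12]},{"travel":[-3.4,-31.5,0],"turn":[0,0,17]},{"travel":[-3.3,-39,0],"turn":[0,0,22]},{"travel":[-3,-46.5,0],"turn":[0,0,27]},{"travel":[-1,-50.5,0],"turn":[0,0,27]},{"travel":[1,-54.5,0],"turn":[0,0,27]}]'; python3 -c "
from h import *
im=grab_frame('wrist');cv2.imwrite(f'pics/wrist11.png',im[:,:,::-1])
c=get_calibration('wrist')
hsv=cv2.cvtColor(im,cv2.COLOR_RGB2HSV);m=cv2.inRange(hsv,(22,130,90),(38,255,255));k,l,st,ce=cv2.connectedComponentsWithStats(m)
for i in range(1,k):
  if st[i,4]>200: print(st[i],ce[i],wray(ce[i],.078,c))
show((62,0,91,0))
"
```

```text
time_s: 13.9
eef_pos: [0.569, 0.0634, 0.0907]
orientation: [-3.061, -0.703, -0.006]
force: [-0.3, -0.1, 0.6]
opening: 0.0151
[ 258   77   47   68 2620] [281.10343511 110.36068702] [ 1.00573214e+02 -2.45823250e-02]
[ 251  199   62   61 2937] [281.20190671 229.2288049 ] [49.30936007 -0.07244025]
t 13.95 open 14.9 F [0.1 0.6 0.2]
tray [25.2 -0.2] z 90.6 phi 0.05 -1.0
(62, 0, 91, 0) [-0.2, -36.8, -0.4] [-0.07, -0.22, 0.05]
```

View pics/wrist11.png

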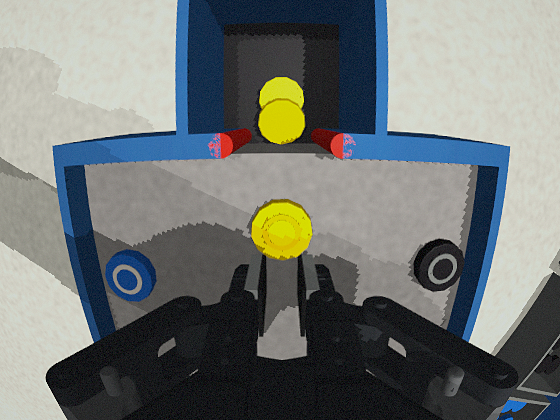

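```bash
python3 -m pendant '[{"travel":[0,-5,0],"turn":[0,0,0]},{"travel":[0,-12,0],"turn":[0,0,0]},{"travel":[0,-19,0],"turn":[0,0,0]},{"travel":[0,-26,0],"turn":[0,0,0]},{"travel":[0,-33,0],"turn":[0,0,0]},{"travel":[0,-37,0],"turn":[0,0,0]},{"travel":[0,-39,0],"turn":[0,0,0]},{"travel":[0,-30,0],"turn":[0,0,0]},{"travel":[0,-20,0],"turn":[0,0,0]}]'; python3 -c "
from h import *
im=grab_frame('wrist');cv2.imwrite(f'pics/wrist12.png',im[:,:,::-1])
show()
"
```

```text
time_s: 14.85
eef_pos: [0.5603, 0.0818, 0.0907]
orientation: [-3.06, -0.705, -0.006]
force: [-0.8, -0.7, -0.2]
opening: 0.015
t 14.9 open 15.0 F [ 1.  -1.7 -0.3]
tray [40.8  0.2] z 90.9 phi -0.14 -1.0
```

View pics/wrist12.png

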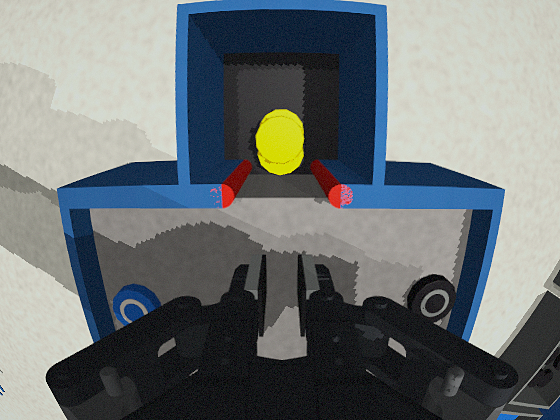

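All three caps appear to be in the slot, overlapping near (280,140). I'll lift clear and check from the fixed cameras.

```bash
python3 -m pendant '[{"travel":[0,0,-15],"turn":[0,0,0]},{"travel":[0,0,-40],"turn":[0,0,0]},{"travel":[0,10,-75],"turn":[0,0,0]},{"travel":[0,30,-105],"turn":[0,0,0]},{"travel":[0,60,-125],"turn":[0,0,0]},{"travel":[0,95,-135],"turn":[0,0,0]},{"travel":[0,125,-140],"turn":[0,0,0]},{"travel":[0,140,-140],"turn":[0,0,0]},{"travel":[0,140,-140],"turn":[0,0,0]},{"travel":[0,140,-140],"turn":[0,0,0]}]'; python3 -c "
from h import *
A=[]
for n in('top','side'):
    im=grab_frame(n);cv2.imwrite(f'pics/{n}13.png',im[:,:,::-1])
    r=ROI[n];A.append(cv2.resize(im[r[1]:r[3],r[0]:r[2]],(390,420)))
cv2.imwrite('pics/c13.png',np.hstack(A)[:,:,::-1])
im=grab_frame('wrist');cv2.imwrite(f'pics/wrist13.png',im[:,:,::-1])
show()
"
```

```text
time_s: 15.9
eef_pos: [0.621, -0.0462, 0.2308]
orientation: [-3.061, -0.701, -0.006]
force: [0.7, 0.9, 0.2]
opening: 0.0153
t 16.05 open 15.2 F [-0.7  0.7 -0.1]
tray [-96.2   0.4] z 230.7 phi 0.05 -1.0
```

View pics/c13.png

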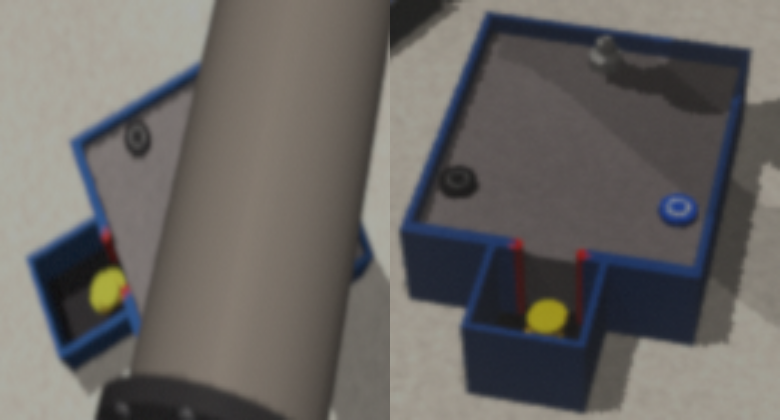

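View pics/wrist13.png

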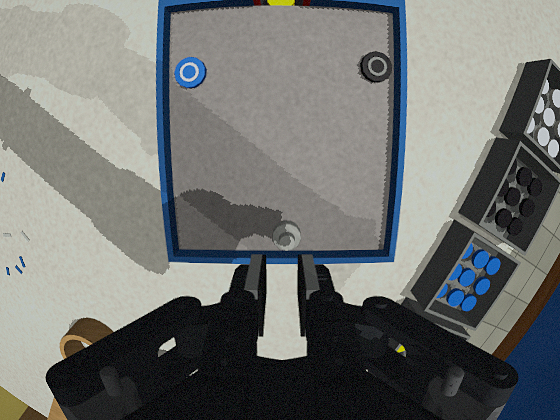

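View pics/top13.png

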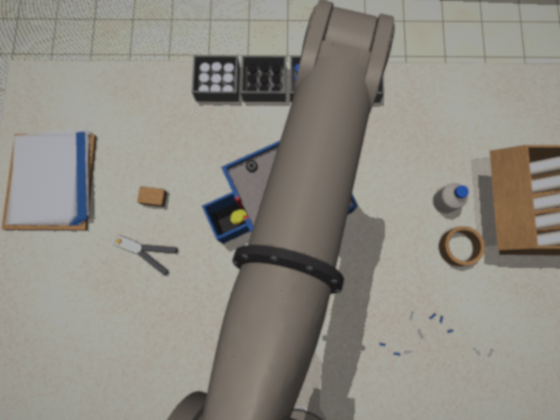

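The pan has no yellow caps left. The slot shows yellow at top-view pixel (238,217), and the blue cap, black cap, anvil and surroundings look unmoved. Handing in.

```bash
python3 -c "
from h import *
print(workorder.hand_in());show()"
```

```text
the job is handed in; nothing more can be done
None
the job is handed in; nothing more can be done
```

I swept all three yellow caps through the gate into the slot, one at a time, and handed the job in at about 16 s. I kept the fingertips about 15 mm apart and pushed each cap with both, without gripping it. The wrist force readings I took stayed at 3 N or less.

- **Caps:** The last wrist and side pictures show no yellow caps left on the pan. The wrist camera showed each cap on the slot floor after its push. They now overlap in a pile there, so the final pictures don't show all three separately.
- **Other things:** The blue cap, black cap, anvil, bottle, tape roll, pliers and staple box looked unmoved in the last pictures. I checked this by eye, without measuring. The arm finished raised at about 0.23 m, touching nothing.
- **Disagreements:** The tray position from the fixed cameras was about 1–2 mm off from the wrist camera's view of the gate. I corrected it by 1.2 mm sideways and 1 mm along the sweep before the first push. After the first descent, the arm stood about 3 mm too high and 2 mm to the side, which I also corrected.

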